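Screw a pipe elbow onto a manifold stub and turn its outlet to the mark

TASK

Stand the steel pipe elbow, which lies on its side, upright on its octagonal socket on the bare bench and let go of it; then take it again another way and screw it clockwise onto the manifold's threaded stub. Stop with its outlet pointing at the raised rib that is the mark, once the thread holds it (gap between socket and flange no more than 15 mm), without ever running it down onto the flange, and let go. Leave the other things on the bench where they are.

Things in the scene. Friction and masses are not known exactly. Their poses are not given: they have to be found in the camera images.
- elbow: Loose steel elbow, 97 high, 0.3-0.6 kg, lying at the start, outlet up. Origin: centre of socket mouth; z: hub axis from mouth to head; x: outlet. Socket: octagon 44 across flats (flats at +-x, +-y), z 0-42, bore 32 wide, 40 deep, thread lugs inside, 4 to 12 above the mouth; neck 37 dia.; outlet 24 dia. (lip 29), axis at z 49, to x 50; head: round, 44 dia., z 63-97. Lying, its axis is 22 above the bench.
- outlet (a point): Centre of the elbow's outlet end face (50 mm from the hub axis).
- head (a point): Centre of the top face of the elbow's round head, 97 mm along the hub axis from the socket mouth.
- manifold: Fixed steel plate 190 x 190 x 10 mm; origin under its centre, z up, x towards the mark. In the middle a flange 56 dia. with the threaded stub. Two capped pipes 32 dia. stand at (-26, 79), 117 tall, and (-50, -74), 97 tall (mm, plate frame).
- stub_flange (a point): Centre of the flange's top face, 20 mm above the bench, on the vertical stub axis. The stub rises 34 mm above it: plain tip 24 dia., right-hand thread 30 dia., crest 29 mm above the flange. Two-start thread, lead 16 mm per turn. It does not run down by itself: turn clockwise from above and follow it down. The outlet faces the mark at about 20 mm gap (loose, lifts off), 12 or 4 mm (held).
- mark (a point): The mark: top centre of a steel rib 26 x 5 x 12 mm on the plate, pointing radially at the stub, 77 mm from its axis. An elbow set on the stub with its outlet some 175 to 340 degrees anticlockwise (from above) of the mark has that angle to turn to the 12 mm gap; set on at -10 to 165 degrees it passes the mark loose first, and needs one turn more, to the 4 mm gap.
- magnet: Bystander: loose ring magnet, 48 dia., 12 thick, flat on the bench; origin at the centre of its underside.
- flatbar: Bystander: loose aluminium flat bar 150 x 22 x 6 mm, along its x; origin at the centre of its underside.
- screwdriver: Bystander: loose screwdriver, 180 long along its x, handle about 30 thick to -x; origin at the middle of its underside.
- tin: Bystander: loose grey tin, 60 dia., 85 tall, upright; origin at the centre of its underside.
Not all that is in view belongs to the job. Leave any pink or turquoise look-alike of the elbow alone.

How it is judged:
By the outcome, as a careful person would: the job done as asked, in the order asked, and still so for the second after the job is handed in, with the robot touching nothing.
It also fails if it takes over 67 s, if anything falls off the work surface, if the arm or the gripper's body presses on something with over 40 N, if the wrist force passes 120 N, or if a joint passes its speed limit or range.

ROBOT

A 6-joint arm with a two-finger parallel gripper is mounted at the origin on the work surface. World frame = base frame: x ahead of the robot, y to its left, z up, the work surface at z = 0. Lengths are in mm, angles in degrees, forces in N, time in s.
With the tool pointing down it reaches from about 300 to 850 mm from the base axis. Payload 4.2 kg.
Tool frame: the origin (TCP) lies on the centre line of the jaws, within the pads' length; the fingertips stand 14 mm ahead of it and the grasp point (between the pads) lies 5 mm behind it; z points along the fingers, y is the line along which they close (so a half turn about z gives the same grasp; the last joint's range is limited). The gripper opens to 91 mm and grips with 3 to 60 N. Pads are 32 mm wide; open, the fingers measure 118 mm over their backs; the gripper's body (76 mm by 178 mm) begins 60 mm behind the grasp point.
Start: joints at [-68.354, 18.312, 89.639, -0, 72.044, -1.146], TCP at [222.754, -530.115, 227.976] pointing down, gripper open.
Joint ranges: [-177.97, 177.97], [-48.28, 115.42], [12.27, 149.76], [-77.06, 257.06], [2.81, 150.46], [-146.56, 146.56]. Speed limits (degrees/s): [147.25, 147.25, 180, 180, 180, 180].

INTERFACE

Orientations are given as [roll, pitch, yaw] about the fixed x, y, z axes, in that order (R = Rz(yaw) Ry(pitch) Rx(roll)).
In Python, from workcell import env gives the robot as it stands.
- The arm moves only by the tool arm_command, never from a script. Its argument "motion" is a list of rows, each an object with "offset": the shift along the tool's x, y, z in m, a list of three; "spin": the turn about the tool's z in rad. In form: [{"offset": [tx, ty, tz], "spin": spin}, ...]. A call has 1 to 5 rows; each row shifts and turns the commanded pose from where the row before left it, along the tool's axes as they then stand; what a row does not reach is not made up. A row lasts 1/8 s, in which the tool goes at most 62.5 mm and 10.7 degrees, less where a joint would pass 70% of its speed; a pose out of reach is approached as far as the arm can. A call with a gripper value outside its range is refused whole. "jaw" is the finger opening in m, from 0 to 0.0912, set as the call begins (left out, the last holds). The fingers move at their own pace and stop on an object; "newtons" is the grip in N (left out, the last holds). Time passes only in rows, so rows that do not move let the fingers close. It gives the time, the measured TCP pose, the force, the opening and the grip force at its end, in the units of the state.
- env.state(): the state, without advancing time (a new reading comes with each control period).
- env.grab_frame(name): name is "side" or "top"; returns (picture, depth): 384x512x3 uint8, blue, green, red; 384x512 float32, mm along the optical axis (not along the pixel's ray), 0 where there is no reading.
- env.camera_model(name): a dict with "fx", "fy", "cx", "cy" (pixels), "eye" and "rotation" of the camera in the world. Camera axes: x right, y down, z forward; pixel columns grow to the right and rows downward; lengths in mm; the calibration is good to about 2 mm. A picture is of the moment at which its call begins. camera_model takes no time and is no camera call.
- env.job_done(): hands the job in; it is judged then, once.
Trained networks look in the newest picture that a camera, given by its name, has taken for a name from the list of things; names that differ only in an ending like _2 or _b are one class to them, and where a whole thing is asked for, a point or a joint stands for the part that bears it (a point fixed in the world has none). Each returns a list of dicts, best first, with "score" (0 to 1); they miss things now and then, are a little off and sometimes report something else, mostly with a low value. They report only what shows in the picture. A call takes as long as a camera call. They do not tell look-alikes from the thing itself.
- env.boxes_of(camera, target): "bbox" ([left, top, right, bottom] in pixels, round what is visible of it).
- env.pinpoint(camera, target): "location" ([column, row] in pixels: a listed point, or the origin of a listed thing).
The state is a dict: "time_s": time; "qpos": joint angles; "qvel": joint speeds; "effort": joint torques, N m; "ee_pos": TCP position; "ee_rot": TCP orientation; "force": force on the tool from outside, world axes, zero at the start; "torque": the same for the moment, N m; "gripper_width": finger opening in mm; "gripper_force": force on a finger pad.
Only numpy, scipy, OpenCV 4.12 (cv2) and the standard library are available. Lean on these libraries where they do the work, as an engineer would, in place of code of your own. Each camera call takes 0.05 s, during which the arm holds its last target. There are 200 camera calls.

## Working session

There is one attempt and no reset: what is moved stays moved. The work goes in short steps, Python scripts to look and compute and a tool call to move; the robot and the scene stay as the last step left them, time stands still between calls to the robot, and variables do not carry over. Pictures are saved under pics/ and viewed, at most 10 in all, crops included, and the job is handed in when it is done.

Besides the shell and the picture viewer there is one more tool, called after "Emit:" as name([rows], argument=value, ...), one row to a line, values as JSON. arm_command: Moves the arm, as the interface text tells. Its arguments: {"type":"object","properties":{"motion":{"type":"array"},"jaw":{"type":"number"},"newtons":{"type":"number"}},"required":["motion"]}

```bash
ls; mkdir -p pics; cat > h.py <<'E'
from workcell import env
import numpy as np, cv2
from scipy.spatial.transform import Rotation as R
def cam(n):
    m=env.camera_model(n); return m,np.array(m["eye"]),np.array(m["rotation"])
def px2w(n,u,v,d):
    m,e,r=cam(n); return e+r@np.array([(u-m["cx"])/m["fx"]*d,(v-m["cy"])/m["fy"]*d,d])
def ray_z(n,u,v,z):
    m,e,r=cam(n); k=r@np.array([(u-m["cx"])/m["fx"],(v-m["cy"])/m["fy"],1]); return e+k*(z-e[2])/k[2]
def cloud(n,dep):
    m,e,r=cam(n); v,u=np.indices(dep.shape); P=np.stack([(u-m["cx"])/m["fx"]*dep,(v-m["cy"])/m["fy"]*dep,dep],-1)
    return P@r.T+e
E
python3 - <<'E'
from h import *
np.set_printoptions(precision=1,suppress=True)
ims=[]
for n in("top","side"):
    p,d=env.grab_frame(n); np.savez(f"pics/{n}0.npz",p=p,d=d); ims.append(p)
    print(n,cam(n))
    for t in["elbow","outlet","head","manifold","stub_flange","mark","magnet","flatbar","screwdriver","tin"]:
        for o in env.pinpoint(n,t)[:3]: 
            u,v=o["location"]; dd=d[int(v),int(u)] if 0<=v<384 and 0<=u<512 else 0
            print(n,t,round(o["score"],2),np.round([u,v]),px2w(n,u,v,dd))
cv2.imwrite("pics/a.png",cv2.resize(ims[0],(768,576)));cv2.imwrite("pics/b.png",cv2.resize(ims[1],(768,576)))
print(env.state())
E
```

```text
pics
top ({'fx': 359.6736624104258, 'fy': 359.6736624104258, 'cx': 256.5400731371038, 'cy': 187.3911018007671, 'eye': array([461. ,  36.8, 919.5]), 'rotation': array([-177.2,    0.4,  -91.3])}, array([461. ,  36.8, 919.5]), array([-177.2,    0.4,  -91.3]))
top elbow 0.89 [210. 113.] [-63395.1 -63819.3 -62936.6]
top elbow 0.68 [182. 202.] [-47860.9 -48285.1 -47402.4]
top elbow 0.68 [338. 270.] [-113662.3 -114086.5 -113203.8]
top outlet 0.93 [339. 253.] [-110385.1 -110809.3 -109926.6]
top outlet 0.82 [224. 195.] [-63373.6 -63797.9 -62915.1]
top outlet 0.73 [194. 131.] [-51308.6 -51732.9 -50850.2]
top head 0.89 [334. 232.] [-114695.2 -115119.5 -114236.7]
top head 0.79 [188. 151.] [-52840.9 -53265.2 -52382.5]
top head 0.69 [206. 198.] [-57949.4 -58373.6 -57490.9]
top manifold 0.93 [331. 159.] [-115291.4 -115715.6 -114832.9]
top stub_flange 0.89 [332. 154.] [-111107.4 -111531.7 -110648.9]
top mark 0.92 [331. 186.] [-115705.4 -116129.7 -115246.9]
top magnet 0.58 [276. 226.] [-91937.1 -92361.3 -91478.6]
top flatbar 0.81 [151. 122.] [-36072.9 -36497.1 -35614.4]
top screwdriver 0.66 [182. 261
[... 1108 characters left out ...]
88996.8 -88896.6]
side mark 0.58 [276. 136.] [359.2 582.5 682.6]
side magnet 0.74 [296. 196.] [-157666.4 -157443.2 -157343. ]
side magnet 0.67 [257. 237.] [-127533.2 -127310.  -127209.8]
side flatbar 0.59 [137. 282.] [-89090.6 -88867.4 -88767.2]
side tin 0.84 [192. 184.] [-120276.5 -120053.2 -119953. ]
{'time_s': 1.1, 'qpos': array([-68.4,  18.3,  89.6,   0. ,  72. ,  -1.1]), 'qvel': array([-0. , -0. ,  0. ,  0. , -0. , -0.1]), 'effort': array([  0. , -41.2, -23.2,   0.1,   0. ,   0. ]), 'ee_pos': array([ 222.8, -530.1,  228. ]), 'ee_rot': array([180. ,  -0. ,  22.8]), 'force': array([ 0.4, -0.6, -1.3]), 'torque': array([0., 0., 0.]), 'gripper_force': 0.0, 'gripper_width': 91.18114221458549}
```

```bash
sed -i 's/np.array(m\["rotation"\])/R.from_euler("xyz",m["rotation"],degrees=True).as_matrix()/' h.py
python3 - <<'E'
from h import *
np.set_printoptions(precision=0,suppress=True)
D={n:np.load(f"pics/{n}0.npz")["d"] for n in("top","side")}
for n,u,v in [("top",210,113),("top",182,202),("top",338,270),("top",339,253),("top",224,195),("top",194,131),("top",334,232),("top",188,151),("top",206,198),("top",331,159),("top",332,154),("top",331,186),("top",276,226),("top",151,122),("top",182,261),("top",256,122),
("side",254,203),("side",167,216),("side",250,265),("side",343,143),("side",263,275),("side",250,210),("side",274,304),("side",192,241),("side",320,148),("side",276,136),("side",296,196),("side",257,237),("side",192,184)]:
    print(n,u,v,px2w(n,u,v,D[n][v,u]), ray_z(n,u,v,22))
E
```

```text
top 210 113 [701. 158.  -0.] [695. 155.  22.]
top 182 202 [472. 225.  38.] [472. 228.  22.]
top 338 270 [ 300. -151.   42.] [ 296. -155.   22.]
top 339 253 [ 344. -148.   73.] [ 337. -159.   22.]
top 224 195 [486. 118.  73.] [487. 123.  22.]
top 194 131 [640. 188.  69.] [650. 196.  22.]
top 334 232 [ 391. -144.   43.] [ 389. -148.   22.]
top 188 151 [603. 216.   2.] [600. 212.  22.]
top 206 198 [480. 165.  42.] [481. 168.  22.]
top 331 159 [ 571. -145.   27.] [ 571. -146.   22.]
top 332 154 [ 579. -143.   54.] [ 584. -149.   22.]
top 331 186 [ 504. -146.   12.] [ 504. -144.   22.]
top 276 226 [406.  -5.   6.] [407.  -5.  22.]
top 151 122 [679. 309.   6.] [676. 304.  22.]
top 182 261 [326. 230.  23.] [326. 230.  22.]
top 256 122 [655.  39.  85.] [669.  39.  22.]
side 254 203 [494. 108.  72.] [505.  70.  22.]
side 167 216 [659. 188.  72.] [683. 155.  22.]
side 250 265 [467. 239.  47.] [471. 226.  22.]
side 343 143 [ 334. -142.   60.] [ 332. -186.   22.]
side 263 275 [359. 582. 683.] [440. 241.  22.]
side 250 210 [497. 129.  73.] [509.  91.  22.]
side 274 304 [405. 296.  29.] [406. 293.  22.]
side 192 241 [603. 205.  27.] [605. 203.  22.]
side 320 148 [ 387. -130.   41.] [ 388. -152.   22.]
side 276 136 [ 512. -184.    9.] [ 509. -169.   22.]
side 296 196 [417.  21.  17.] [417.  25.  22.]
side 257 237 [473. 166.  34.] [475. 158.  22.]
side 192 184 [653.  72.  48.] [665.  51.  22.]
```

View pics/a.png

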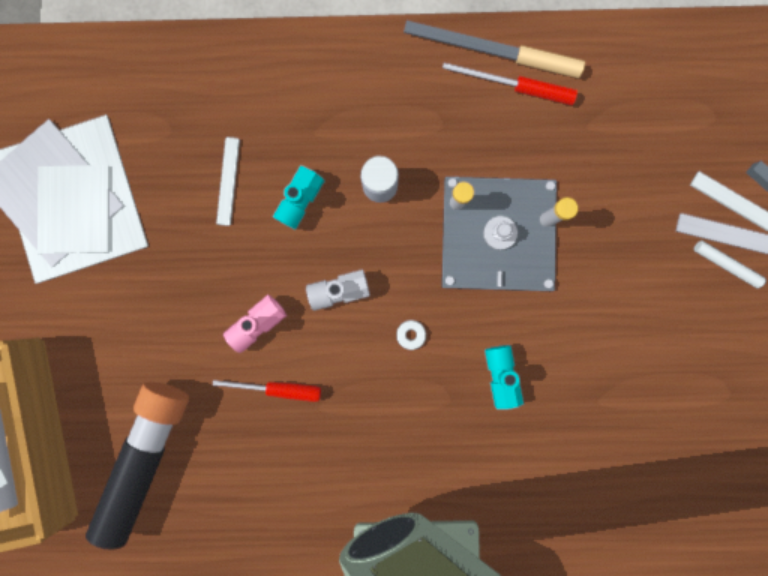

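View pics/b.png

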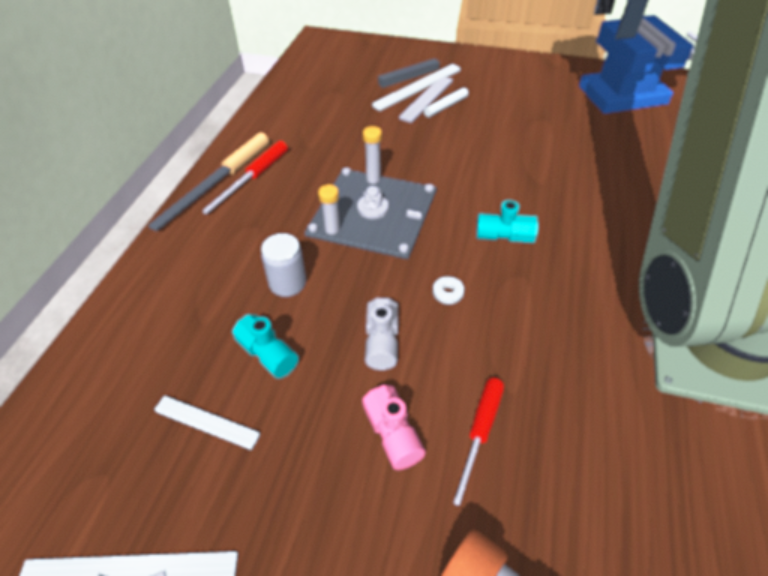

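The things that could be taken for the elbow are the grey one at top px (225,193), turquoise ones at (199,131) and (336,252), and a pink one at (170,215). The description says steel, so I choose grey. Its head is at the left end, its socket at the right, and its outlet points up. The stub is near px (333,155) and the mark near (334,186).

```bash
python3 - <<'E'
from h import *
np.set_printoptions(precision=1,suppress=True)
z=np.load("pics/top0.npz");p,d=z["p"],z["d"];C=cloud("top",d)
cv2.imwrite("pics/c.png",cv2.resize(p[165:220,190:265],None,fx=8,fy=8,interpolation=cv2.INTER_CUBIC))
print("bench z",np.median(C[150:180,215:235,2]))
sub=C[165:220,190:265]; hsv=cv2.cvtColor(p,cv2.COLOR_BGR2HSV)[165:220,190:265]
m=(sub[...,2]>8)&(hsv[...,1]<60)&(d[165:220,190:265]>0)
P=sub[m]; low=P[(P[:,2]<50)&(P[:,2]>30)]
# axis: minAreaRect of xy outline
r=cv2.minAreaRect(low[:,:2].astype(np.float32)); print(r,cv2.boxPoints(r))
o=P[P[:,2]>60]; print("outlet",o[:,:2].min(0),o[:,:2].max(0),o.mean(0),len(o))
for y in range(60,190,6):
    q=P[abs(P[:,1]-y)<3]
    if len(q): print(y,len(q),"x",q[:,0].min(),q[:,0].max(),"zmax",q[:,2].max(), "x top",q[q[:,2]>q[:,2].max()-3][:,0].mean())
# stub & mark & pipes
S=C[110:200,290:375].reshape(-1,3)
for a,b in((46,60),(16,24),(90,99),(105,130)):
    q=S[(S[:,2]>a)&(S[:,2]<b)]; q=q[np.hypot(q[:,0]-577,q[:,1]+145)<(40 if b<70 else 130)]
    if len(q): print(a,b,len(q),np.median(q,0),(q.min(0)+q.max(0))/2,np.ptp(q,0))
pl=S[(S[:,2]>7)&(S[:,2]<13)]; r=cv2.minAreaRect(pl[:,:2].astype(np.float32)); print("plate",r)
q=S[(S[:,2]>14)&(abs(S[:,0]-500)<25)&(abs(S[:,1]+145)<15)]; print("mark",q.mean(0) if len(q) else 0,len(q))
for n in("top","side"):
  for t in("elbow","outlet","head","stub_flange","mark","manifold"):
    if n=="top": env.grab_frame(n) if t=="elbow" else 0
    for o in env.pinpoint(n,t)[:3]:
        l=o["location"]; zz=dict(elbow=22,outlet=72,head=22,stub_flange=20,mark=22,manifold=0)[t]
        print(n,t,round(o["score"],2),np.array(l),ray_z(n,*l,zz))
E
```

```text
bench z -0.6511027905991114
((491.88671875, 121.23487854003906), (43.33363342285156, 97.10783386230469), 13.147080421447754) [[459.7 163.6]
 [481.8  69. ]
 [524.   78.9]
 [501.9 173.4]]
outlet [478.7 108.7] [504.9 135.3] [491.3 121.4  71.3] 117
72 17 x 480.8974307535292 505.2269883347985 zmax 44.65099759650684 x top 495.75270047178174
78 38 x 478.6581905266574 522.9449675066782 zmax 46.68520517811203 x top 501.14829113475173
84 50 x 478.6026204192044 523.0148741414238 zmax 46.83825323951885 x top 501.0441959067104
90 44 x 476.36193164110153 520.9592612203477 zmax 45.15031599537747 x top 498.51252907484724
96 43 x 474.1414997896523 518.4927932626717 zmax 45.74414086316983 x top 498.18142157037767
102 50 x 474.09947925482794 518.6026392963639 zmax 45.98073796735184 x top 496.0716052009718
108 44 x 471.8517432484663 516.3262194037678 zmax 73.14235809065872 x top 491.3903325734327
114 52 x 474.4435256078982 514.0839697793698 zmax 74.55772612013766 x top 489.7334196222375
120 41 x 474.49235867332726 514.17385086981 zmax 73.73727302968416 x top 492.8389955519227
126 37 x 472.18113751796255
[... 1775 characters left out ...]
[ 575.3 -153.6    0. ]
side elbow 0.95 [253.7 202.8] [506.3  69.2  22. ]
side elbow 0.93 [166.6 215.6] [684.7 154.4  22. ]
side elbow 0.83 [250.3 265.3] [470.4 226.5  22. ]
side outlet 0.84 [343.  142.9] [ 334.1 -128.6   72. ]
side outlet 0.79 [262.7 275. ] [434.8 266.8  72. ]
side outlet 0.72 [250.  210.1] [497.5 128.9  72. ]
side head 0.97 [273.8 303.9] [406.3 293.2  22. ]
side head 0.94 [191.8 241.1] [605.3 203.   22. ]
side head 0.86 [320.1 148.5] [ 387.  -150.1   22. ]
side stub_flange 0.64 [247.3 136.3] [ 584.3 -150.8   20. ]
side stub_flange 0.5 [136.2 279.8] [678.7 314.3  20. ]
side mark 0.58 [276.3 135.6] [ 508.7 -171.    22. ]
side manifold 0.66 [244.6 143.1] [ 590.6 -144.     0. ]
```

View pics/c.png

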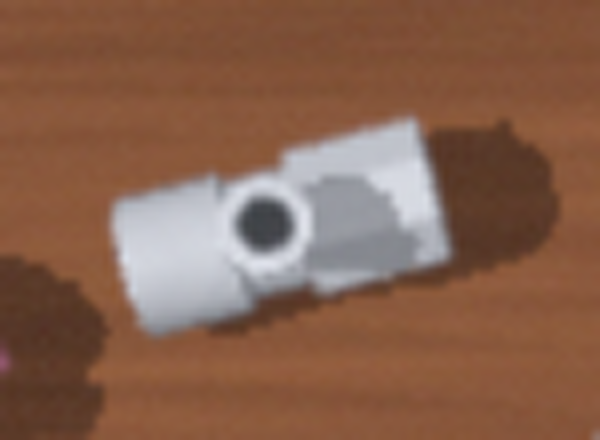

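The crop shows the grey steel elbow: outlet bore at crop (265,222), octagonal socket to the right, round head to the left, so the choice holds. Next I plan the approach to the head.

```bash
cat >> h.py <<'E'
import json
def plan(pos,yaw,n,start=None,rate=None):
    """rows (tool axes, m, rad) to get from start/measured pose to pos,yaw in n rows"""
    s=env.state(); p0,y0=start or (s["ee_pos"],s["ee_rot"][2])
    p0=np.array(p0,float); dy=(yaw-y0+180)%360-180 if abs(yaw-y0)<=360 and rate is None else yaw-y0
    sp=round(-np.radians(dy)/n,3); p=p0.copy(); y=np.radians(y0); rows=[]
    for i in range(n):
        w=(np.array(pos)-p)/(n-i); t=[w[0]*np.cos(y)+w[1]*np.sin(y), w[0]*np.sin(y)-w[1]*np.cos(y), -w[2]]
        t=[round(v/1000,4) for v in t]; a,b,c=np.array(t)*1000
        p+= [a*np.cos(y)+b*np.sin(y), a*np.sin(y)-b*np.cos(y), -c]; y-=sp
        rows.append({"offset":t,"spin":sp})
    for i in range(0,n,5): print(json.dumps(rows[i:i+5]))
    print("end",p.round(1),np.degrees(y).round(1))
    return p,np.degrees(y)
E
python3 -c "
from h import *
plan([484.6,152.9,228],103.1,15)"
```

```text
[{"offset": [0.0337, -0.0352, -0.0], "spin": -0.093}, {"offset": [0.0369, -0.0319, -0.0], "spin": -0.093}, {"offset": [0.0397, -0.0284, -0.0], "spin": -0.093}, {"offset": [0.0421, -0.0246, -0.0], "spin": -0.093}, {"offset": [0.0442, -0.0205, -0.0], "spin": -0.093}]
[{"offset": [0.0459, -0.0164, -0.0], "spin": -0.093}, {"offset": [0.0473, -0.012, -0.0], "spin": -0.093}, {"offset": [0.0482, -0.0076, -0.0], "spin": -0.093}, {"offset": [0.0487, -0.0031, -0.0], "spin": -0.093}, {"offset": [0.0487, 0.0015, -0.0], "spin": -0.093}]
[{"offset": [0.0484, 0.006, -0.0], "spin": -0.093}, {"offset": [0.0476, 0.0105, -0.0], "spin": -0.093}, {"offset": [0.0465, 0.0148, -0.0], "spin": -0.093}, {"offset": [0.0449, 0.0191, -0.0], "spin": -0.093}, {"offset": [0.0428, 0.0232, -0.0], "spin": -0.093}]
end [484.6 152.9 228. ] 102.7
```

Emit:
arm_command([
  {"offset": [0.034,-0.035,0],"spin": -0.093},
  {"offset": [0.037,-0.032,0],"spin": -0.093},
  {"offset": [0.04,-0.028,0],"spin": -0.093},
  {"offset": [0.042,-0.025,0],"spin": -0.093},
  {"offset": [0.044,-0.02,0],"spin": -0.093},
], jaw=0.066)

```text
time_s: 2.38
ee_pos: [311.2, -301.4, 228.2]
ee_rot: [180.0, -0.0, 49.6]
force: [0.8, -0.8, -0.4]
gripper_width: 66.0
gripper_force: 0.0
```

Emit:
arm_command([
  {"offset": [0.046,-0.016,0],"spin": -0.093},
  {"offset": [0.047,-0.012,0],"spin": -0.093},
  {"offset": [0.048,-0.008,0],"spin": -0.093},
  {"offset": [0.049,-0.003,0],"spin": -0.093},
  {"offset": [0.049,0.001,0],"spin": -0.093},
])

```text
time_s: 3.0
ee_pos: [398.1, -73.3, 228.3]
ee_rot: [179.9, 0.0, 76.3]
force: [0.4, 0.2, -0.1]
gripper_width: 65.8
gripper_force: 0.0
```

Emit:
arm_command([
  {"offset": [0.048,0.006,0],"spin": -0.093},
  {"offset": [0.048,0.01,0],"spin": -0.093},
  {"offset": [0.046,0.015,0],"spin": -0.093},
  {"offset": [0.045,0.019,0],"spin": -0.093},
  {"offset": [0.043,0.023,0],"spin": -0.093},
])

```text
time_s: 3.62
ee_pos: [484.8, 154.3, 228.1]
ee_rot: [180.0, 0.0, 102.9]
force: [0.3, -0.8, -0.7]
gripper_width: 65.7
gripper_force: 0.0
```

```bash
python3 -c "
from h import *
s=env.state();print(s['time_s'],s['ee_pos'],s['ee_rot'],s['force'],s['qpos'])
plan([484.6,152.9,18],103.1,5)"
```

```text
3.625 [484.75116116 154.26022705 228.0719869 ] [1.79967228e+02 1.54040861e-02 1.02916402e+02] [ 0.34719272 -0.78297628 -0.6950439 ] [ 1.63680097e+01  1.23161698e+01  9.80496423e+01 -1.85098094e-02
  6.96024040e+01  3.45804927e+00]
[{"offset": [-0.0003, -0.0001, 0.042], "spin": -0.001}, {"offset": [-0.0002, -0.0001, 0.042], "spin": -0.001}, {"offset": [-0.0003, -0.0001, 0.042], "spin": -0.001}, {"offset": [-0.0002, -0.0001, 0.042], "spin": -0.001}, {"offset": [-0.0003, -0.0001, 0.0421], "spin": -0.001}]
end [484.6 152.9  18. ] 103.2
```

Emit:
arm_command([
  {"offset": [-0.001,0,0.05],"spin": 0},
  {"offset": [0,0,0.05],"spin": 0},
  {"offset": [0,0,0.05],"spin": 0},
  {"offset": [0,0,0.04],"spin": 0},
  {"offset": [0,0,0.02],"spin": 0},
])

```text
time_s: 4.25
ee_pos: [483.3, 151.3, 15.8]
ee_rot: [-179.8, 0.0, 102.7]
force: [-0.3, -0.0, -0.3]
gripper_width: 66.6
gripper_force: 0.0
```

Emit:
arm_command([
  {"offset": [0,0,0],"spin": 0},
  {"offset": [0,0,0],"spin": 0},
  {"offset": [0,0,0],"spin": 0},
  {"offset": [0,0,0],"spin": 0},
], jaw=0.036, newtons=7)

```text
time_s: 4.75
ee_pos: [484.8, 151.8, 18.6]
ee_rot: [179.9, -0.0, 102.7]
force: [-0.0, -0.1, 2.4]
gripper_width: 43.5
gripper_force: 7.0
```

Emit:
arm_command([
  {"offset": [-0.0044,0,-0.0122],"spin": 0},
  {"offset": [-0.0063,0,-0.0114],"spin": 0},
  {"offset": [-0.008,0,-0.0103],"spin": 0},
  {"offset": [-0.0095,0,-0.0089],"spin": 0},
  {"offset": [-0.0108,0,-0.0073],"spin": 0},
])

```text
time_s: 5.38
ee_pos: [493.5, 113.0, 69.0]
ee_rot: [179.9, -0.0, 102.7]
force: [-0.8, 1.8, -1.8]
gripper_width: 44.1
gripper_force: 7.0
```

```bash
python3 - <<'E'
from h import *
a,da=env.grab_frame("side")
cv2.imwrite("pics/d.png",cv2.resize(a[130:290,170:350],None,fx=3.3,fy=3.3))
s=env.state();print(s['time_s'],s['ee_pos'],s['force'],s['gripper_width'])
E
```

```text
5.425 [494.25322426 111.99765075  69.64133198] [-0.01600753 -0.31038838  0.05995414] 43.723367777045645
```

View pics/d.png

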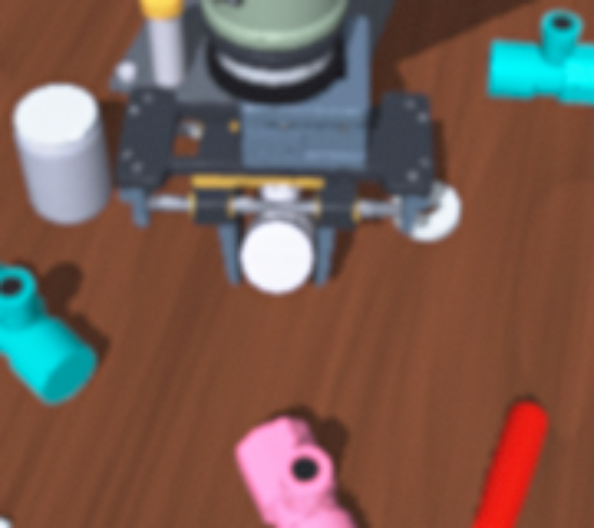

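The crop shows the head gripped between the fingers at (278,257). Its end face is seen frontally as a circle, so it is tilted about 45° and pivoting as intended. I continue the arc.

Emit:
arm_command([
  {"offset": [-0.0118,0,-0.0055],"spin": 0},
  {"offset": [-0.0125,0,-0.0036],"spin": 0},
  {"offset": [-0.0129,0,-0.0016],"spin": 0},
  {"offset": [-0.013,0,0],"spin": 0},
  {"offset": [-0.0128,0,0.001],"spin": 0},
])

```text
time_s: 6.05
ee_pos: [507.4, 50.9, 77.5]
ee_rot: [180.0, 0.0, 102.7]
force: [1.3, -0.6, -1.9]
gripper_width: 43.7
gripper_force: 7.0
```

```bash
python3 - <<'E'
from h import *
a,da=env.grab_frame("side")
np.savez("pics/side1.npz",p=a,d=da)
cv2.imwrite("pics/e.png",cv2.resize(a[90:250,170:350],None,fx=3.3,fy=3.3))
s=env.state();print(s['time_s'],s['ee_pos'],s['force'],s['torque'],s['gripper_width'])
E
```

```text
6.1 [507.61141958  49.70202851  77.27299184] [ 1.05544238 -2.35625546  3.8693477 ] [-0.22421019 -0.37089994  0.00560366] 43.493767850746536
```

View pics/e.png

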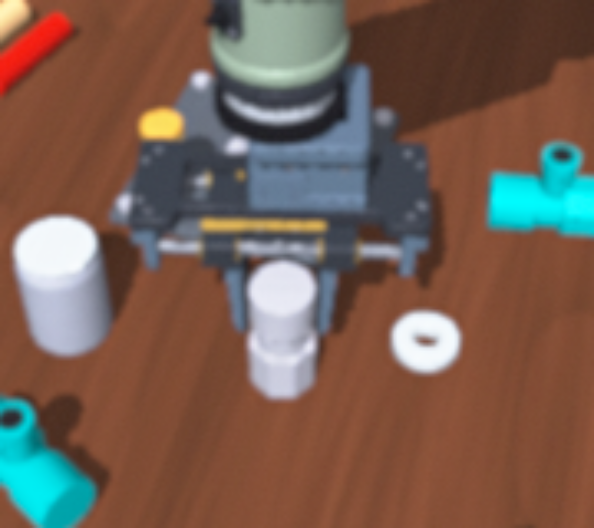

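The elbow now looks upright: head top at (283,285), octagonal socket below to (283,380). I settle it onto the bench and check the force.

Emit:
arm_command([
  {"offset": [0,0,0.001],"spin": 0},
  {"offset": [0,0,0.001],"spin": 0},
  {"offset": [0,0,0.001],"spin": 0},
  {"offset": [0,0,0],"spin": 0},
])

```text
time_s: 6.6
ee_pos: [507.6, 51.5, 75.6]
ee_rot: [179.9, 0.1, 102.8]
force: [-0.6, -3.0, 9.1]
gripper_width: 43.5
gripper_force: 7.0
```

```bash
python3 - <<'E'
from h import *
np.set_printoptions(precision=1,suppress=True)
a,d=env.grab_frame("side")
s=env.state();print(s['time_s'],s['ee_pos'],s['force'],s['torque'],s['gripper_width'])
C=cloud("side",d); x,y=np.array(s['ee_pos'][:2])
m=(np.hypot(C[...,0]-x,C[...,1]-y)<45)&(C[...,2]>2)&(C[...,2]<105)&(d>0)
sub=C[m]; hs=cv2.cvtColor(a,cv2.COLOR_BGR2HSV)[m]
for z in range(5,100,8):
    q=sub[abs(sub[:,2]-z)<4]; q=q[abs(q[:,0]-x)<16]
    if len(q): print(z,len(q),"maxy side",np.percentile(q[:,1],95)-y,"xmean",q[:,0].mean()-x)
q=sub[(sub[:,2]>92)]; print("top",len(q), q.mean(0) if len(q) else 0)
E
```

```text
6.65 [507.6  51.5  75.6] [ 0.7 -3.1  8.4] [-0.5 -0.1  0. ] 43.77505573058278
5 44 maxy side 40.10795558328221 xmean -1.0178681858358232
13 28 maxy side 22.765409779909696 xmean -1.0186800615097127
21 26 maxy side 23.081431225025604 xmean -0.5552236869002058
29 25 maxy side 24.661034595208726 xmean -1.2825381203668371
37 26 maxy side 24.529690966455654 xmean -1.81757009748776
45 50 maxy side 23.97331418861591 xmean -0.6389483175163377
53 27 maxy side 21.10588309008515 xmean -2.977969998389824
61 10 maxy side 21.962319238643197 xmean -4.206101083098645
69 28 maxy side 25.688261595095206 xmean -2.1875746090682355
77 30 maxy side 25.737231921955548 xmean -0.9301381799132287
85 29 maxy side 26.053369817773834 xmean -1.359238190541248
93 43 maxy side 27.195271014118013 xmean -0.5799862266854348
top 327 [504.9  60.   98.4]
```

Emit:
arm_command([
  {"offset": [0,0,0],"spin": 0},
  {"offset": [0,0,0],"spin": 0},
  {"offset": [0,0,-0.005],"spin": 0},
  {"offset": [0,0,-0.03],"spin": 0},
  {"offset": [0,0,-0.06],"spin": 0},
], jaw=0.07)

```text
time_s: 7.28
ee_pos: [505.2, 52.1, 168.7]
ee_rot: [-179.6, -0.1, 102.7]
force: [2.1, 0.4, 0.3]
gripper_width: 70.0
gripper_force: 0.0
```

Emit:
arm_command([
  {"offset": [-0.045,0,-0.04],"spin": 0},
  {"offset": [-0.06,0,0],"spin": 0},
  {"offset": [-0.06,0,0],"spin": 0},
  {"offset": [-0.06,0,0],"spin": 0},
  {"offset": [-0.03,0,0],"spin": 0},
])

```text
time_s: 7.9
ee_pos: [563.3, -199.4, 209.6]
ee_rot: [-180.0, 0.0, 102.6]
force: [0.4, 0.1, 0.1]
gripper_width: 70.3
gripper_force: 0.0
```

```bash
python3 - <<'E'
from h import *
np.set_printoptions(precision=1,suppress=True)
s=env.state();print(s['time_s'],s['ee_pos'],s['ee_rot'],s['force'],s['qpos'])
a,d=env.grab_frame("top"); b,db=env.grab_frame("side")
C=cloud("top",d)
m=(np.hypot(C[...,0]-505,C[...,1]-52)<80)&(C[...,2]>5)&(C[...,2]<110)&(d>0)
q=C[m]; t=q[q[:,2]>90]; 
(c,r)=cv2.minEnclosingCircle(t[:,:2].astype(np.float32)); print("top head",len(t),t.mean(0),c,r,np.ptp(t[:,2]))
A=np.c_[t[:,:2]-t[:,:2].mean(0),np.ones(len(t))]; print("slope",np.linalg.lstsq(A,t[:,2],rcond=None)[0])
o=q[(q[:,2]>50)&(q[:,2]<68)]; o=o[np.hypot(*(o[:,:2]-np.array(c)).T)>25]
v=o[:,:2].mean(0)-c; print("outlet",len(o),o.mean(0),np.degrees(np.arctan2(v[1],v[0])))
r=cv2.minAreaRect(o[:,:2].astype(np.float32));print(r)
cv2.imwrite("pics/f.png",np.hstack([cv2.resize(a[120:260,180:330],(400,373)),cv2.resize(b[130:270,180:330],(400,373))]))
E
```

```text
7.9 [ 563.3 -199.4  209.6] [-180.     0.   102.6] [0.4 0.1 0.1] [-20.6  21.   88.3  -0.   70.7 -33.2]
top head 274 [507.7  50.3  96.4] (507.70501708984375, 50.27781295776367) 21.347665786743164 7.645683773580117
slope [-0.   0.  96.4]
outlet 113 [516.1  13.6  58.8] -77.12860716966901
((515.7488403320312, 14.07193374633789), (27.43105125427246, 26.34687614440918), 17.703895568847656)
```

View pics/f.png

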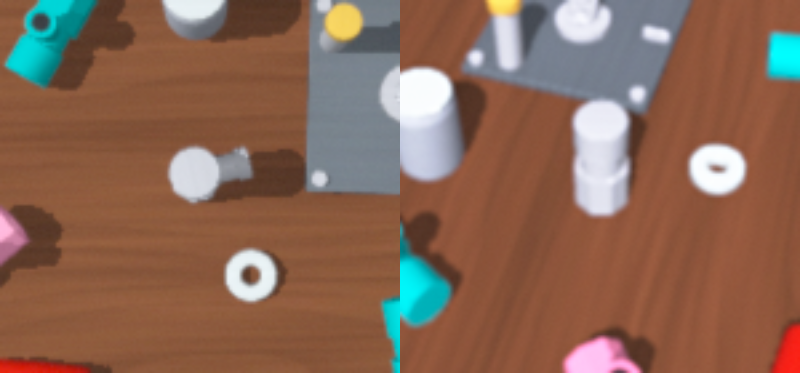

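The elbow stands free and upright. In the left half its head is at (195,173) with the outlet pointing right; in the right half its socket sits flat at (600,190). Next is the regrasp with a different yaw.

```bash
python3 -c "
from h import *
a=plan([507.6,50.3,200],79.2,5)
b=plan([507.6,50.3,80],79.2,5,a)
print('lift');c=plan([507.6,50.3,210],79.2,3,([507.6,50.3,80],79.2))
print('carry');c=plan([582,-153,210],178.3,10,([507.6,50.3,210],79.2))
"
```

```text
[{"offset": [0.0512, -0.0001, 0.0019], "spin": 0.081}, {"offset": [0.051, -0.0042, 0.0018], "spin": 0.081}, {"offset": [0.0505, -0.0083, 0.0019], "spin": 0.081}, {"offset": [0.0497, -0.0124, 0.0018], "spin": 0.081}, {"offset": [0.0485, -0.0163, 0.0019], "spin": 0.081}]
end [507.6  50.2 200. ] 79.3
[{"offset": [0.0, -0.0, 0.024], "spin": 0.0}, {"offset": [0.0, -0.0, 0.024], "spin": 0.0}, {"offset": [0.0, -0.0, 0.024], "spin": 0.0}, {"offset": [0.0, -0.0, 0.024], "spin": 0.0}, {"offset": [0.0, -0.0001, 0.024], "spin": 0.0}]
end [507.5  50.3  80. ] 79.3
lift
[{"offset": [0.0, 0.0, -0.0433], "spin": -0.0}, {"offset": [0.0, 0.0, -0.0434], "spin": -0.0}, {"offset": [0.0, 0.0, -0.0433], "spin": -0.0}]
end [507.6  50.3 210. ] 79.2
carry
[{"offset": [-0.0186, 0.0111, -0.0], "spin": -0.173}, {"offset": [-0.0202, 0.0078, -0.0], "spin": -0.173}, {"offset": [-0.0212, 0.0042, -0.0], "spin": -0.173}, {"offset": [-0.0216, 0.0004, -0.0], "spin": -0.173}, {"offset": [-0.0214, -0.0033, -0.0], "spin": -0.173}]
[{"offset": [-0.0205, -0.0069, -0.0], "spin": -0.173}, {"offset": [-0.019, -0.0104, -0.0], "spin": -0.173}, {"offset": [-0.017, -0.0135, -0.0], "spin": -0.173}, {"offset": [-0.0144, -0.0162, -0.0], "spin": -0.173}, {"offset": [-0.0113, -0.0184, -0.0], "spin": -0.173}]
end [ 582. -153.  210.] 178.3
```

Emit:
arm_command([
  {"offset": [0.0512,0,0.002],"spin": 0.081},
  {"offset": [0.051,-0.0042,0.002],"spin": 0.081},
  {"offset": [0.0505,-0.0083,0.002],"spin": 0.081},
  {"offset": [0.0497,-0.0124,0.002],"spin": 0.081},
  {"offset": [0.0485,-0.0163,0.002],"spin": 0.081},
])

```text
time_s: 8.62
ee_pos: [505.1, 55.6, 199.9]
ee_rot: [-180.0, -0.0, 79.4]
force: [0.0, 1.1, 0.6]
gripper_width: 70.2
gripper_force: 0.0
```

Emit:
arm_command([
  {"offset": [0,0,0.02],"spin": 0},
  {"offset": [0,0,0.03],"spin": 0},
  {"offset": [0,0,0.03],"spin": 0},
  {"offset": [0,0,0.025],"spin": 0},
  {"offset": [0,0,0.015],"spin": 0},
])

```text
time_s: 9.25
ee_pos: [505.4, 53.8, 78.7]
ee_rot: [-179.9, 0.0, 79.6]
force: [-1.4, 0.1, 0.2]
gripper_width: 69.9
gripper_force: 0.0
```

Emit:
arm_command([
  {"offset": [0,0,0],"spin": 0},
  {"offset": [0,0,0],"spin": 0},
  {"offset": [0,0,0],"spin": 0},
  {"offset": [0,0,0],"spin": 0},
], jaw=0.036, newtons=40)

```text
time_s: 9.75
ee_pos: [507.5, 53.1, 80.7]
ee_rot: [179.9, -0.0, 79.5]
force: [1.8, 0.1, 4.1]
gripper_width: 43.2
gripper_force: 40.0
```

The grip is off by about 2.8 mm along the tool's x. I'll centre the elbow with a light 90°-turned squeeze, then take the final grip.

Emit:
arm_command([
  {"offset": [0,0,0],"spin": 0},
  {"offset": [-0.0028,0,0],"spin": 0},
  {"offset": [0,0,0],"spin": -0.1745},
  {"offset": [0,0,0],"spin": -0.1745},
  {"offset": [0,0,0],"spin": -0.1745},
], jaw=0.07, newtons=8)

```text
time_s: 10.38
ee_pos: [505.8, 50.0, 79.5]
ee_rot: [-180.0, -0.0, 109.8]
force: [0.8, 0.2, -0.4]
gripper_width: 70.0
gripper_force: 0.0
```

Emit:
arm_command([
  {"offset": [0,0,0],"spin": -0.1745},
  {"offset": [0,0,0],"spin": -0.1745},
  {"offset": [0,0,0],"spin": -0.1745},
  {"offset": [0,0,0],"spin": -0.1745},
  {"offset": [0,0,0],"spin": -0.1745},
])

```text
time_s: 11.0
ee_pos: [505.7, 50.0, 79.5]
ee_rot: [-180.0, -0.0, 159.8]
force: [0.2, -0.1, 0.2]
gripper_width: 70.0
gripper_force: 0.0
```

Emit:
arm_command([
  {"offset": [0,0,0],"spin": -0.1745},
  {"offset": [0,0,0],"spin": 0},
])

```text
time_s: 11.25
ee_pos: [505.8, 50.1, 79.6]
ee_rot: [-180.0, -0.0, 169.4]
force: [-0.4, 0.5, -0.5]
gripper_width: 69.9
gripper_force: 0.0
```

Emit:
arm_command([
  {"offset": [0,0,0],"spin": 0},
  {"offset": [0,0,0],"spin": 0},
  {"offset": [0,0,0],"spin": 0},
  {"offset": [0,0,0],"spin": 0},
], jaw=0.036, newtons=10)

```text
time_s: 11.75
ee_pos: [506.1, 50.4, 79.7]
ee_rot: [180.0, 0.0, 169.5]
force: [0.1, 0.5, 0.6]
gripper_width: 43.9
gripper_force: 10.0
```

Emit:
arm_command([
  {"offset": [0,0,0],"spin": 0},
  {"offset": [0,0,0],"spin": 0.1745},
  {"offset": [0,0,0],"spin": 0.1745},
  {"offset": [0,0,0],"spin": 0.1745},
  {"offset": [0,0,0],"spin": 0.1745},
], jaw=0.07)

```text
time_s: 12.38
ee_pos: [506.0, 50.2, 79.8]
ee_rot: [-180.0, 0.0, 129.2]
force: [0.3, 0.1, -0.4]
gripper_width: 70.0
gripper_force: 0.0
```

Emit:
arm_command([
  {"offset": [0,0,0],"spin": 0.1745},
  {"offset": [0,0,0],"spin": 0.1745},
  {"offset": [0,0,0],"spin": 0.1745},
  {"offset": [0,0,0],"spin": 0.1745},
  {"offset": [0,0,0],"spin": 0.1745},
])

```text
time_s: 13.0
ee_pos: [506.0, 50.2, 79.7]
ee_rot: [-180.0, 0.0, 79.2]
force: [-1.4, -0.4, 0.6]
gripper_width: 69.9
gripper_force: 0.0
```

Emit:
arm_command([
  {"offset": [0,0,0],"spin": 0},
  {"offset": [0,0,0],"spin": 0},
  {"offset": [0,0,0],"spin": 0},
  {"offset": [0,0,0],"spin": 0},
], jaw=0.036, newtons=40)

```text
time_s: 13.5
ee_pos: [506.4, 50.2, 79.8]
ee_rot: [180.0, -0.0, 79.6]
force: [0.5, -0.4, -0.9]
gripper_width: 43.4
gripper_force: 40.0
```

Emit:
arm_command([
  {"offset": [0,0,-0.02],"spin": 0},
  {"offset": [0,0,-0.04],"spin": 0},
  {"offset": [0,0,-0.045],"spin": 0},
  {"offset": [0,0,-0.025],"spin": 0},
])

```text
time_s: 14.0
ee_pos: [506.1, 50.3, 211.2]
ee_rot: [179.9, -0.0, 79.5]
force: [0.8, 0.1, -4.7]
gripper_width: 43.3
gripper_force: 40.0
```

```bash
python3 -c "
from h import *
s=env.state();print(s['time_s'],s['ee_pos'],s['ee_rot'],s['force'],s['gripper_width'])
c=plan([582,-153,210],178.3,10)
"
```

```text
14.0 [506.10727837  50.30773781 211.24402215] [ 1.79937873e+02 -1.94195982e-02  7.95432382e+01] [ 0.75294374  0.08813483 -4.65451225] 43.33110032520931
[{"offset": [-0.0186, 0.0112, 0.0001], "spin": -0.172}, {"offset": [-0.0203, 0.0078, 0.0001], "spin": -0.172}, {"offset": [-0.0213, 0.0042, 0.0001], "spin": -0.172}, {"offset": [-0.0217, 0.0005, 0.0001], "spin": -0.172}, {"offset": [-0.0215, -0.0032, 0.0001], "spin": -0.172}]
[{"offset": [-0.0206, -0.0068, 0.0001], "spin": -0.172}, {"offset": [-0.0191, -0.0103, 0.0002], "spin": -0.172}, {"offset": [-0.0171, -0.0134, 0.0001], "spin": -0.172}, {"offset": [-0.0145, -0.016, 0.0002], "spin": -0.172}, {"offset": [-0.0116, -0.0183, 0.0001], "spin": -0.172}]
end [ 582. -153.  210.] 178.1
```

Emit:
arm_command([
  {"offset": [-0.0186,0.0112,0],"spin": -0.172},
  {"offset": [-0.0203,0.0078,0],"spin": -0.172},
  {"offset": [-0.0213,0.0042,0],"spin": -0.172},
  {"offset": [-0.0217,0.0005,0],"spin": -0.172},
  {"offset": [-0.0215,-0.0032,0],"spin": -0.172},
])

```text
time_s: 14.62
ee_pos: [543.2, -52.0, 208.5]
ee_rot: [-179.9, -0.1, 129.1]
force: [-0.3, 0.8, -3.9]
gripper_width: 43.2
gripper_force: 40.0
```

Emit:
arm_command([
  {"offset": [-0.0206,-0.0068,0],"spin": -0.172},
  {"offset": [-0.0191,-0.0103,0],"spin": -0.172},
  {"offset": [-0.0171,-0.0134,0],"spin": -0.172},
  {"offset": [-0.0145,-0.016,0],"spin": -0.172},
  {"offset": [-0.0106,-0.0183,0],"spin": -0.172},
])

```text
time_s: 15.25
ee_pos: [580.2, -153.2, 208.3]
ee_rot: [180.0, -0.2, 178.4]
force: [-0.6, 0.6, -4.4]
gripper_width: 43.9
gripper_force: 40.0
```

```bash
python3 - <<'E'
from h import *
np.set_printoptions(precision=1,suppress=True)
a,d=env.grab_frame("side"); C=cloud("side",d)
s=env.state();print(s['time_s'],s['ee_pos'],s['ee_rot'],s['force'],s['qpos'])
# elbow faces and stub in the same side picture
for nm,lo,hi in(("stub",36,52),("flange",13,19),("socket",136,164),("head",200,222)):
    m=(abs(C[...,0]-582)<36)&(abs(C[...,1]+153)<36)&(C[...,2]>lo)&(C[...,2]<hi)&(d>0)
    q=C[m]
    if len(q): print(nm,len(q),q.min(0),q.max(0),np.percentile(q[:,:2],[5,50,95],axis=0).ravel())
v=plan([581,-153,126],178.3,4)
E
```

```text
15.3 [ 581.2 -156.1  208.3] [-179.9   -0.1  178.6] [ 1.1 -2.9 -3.1] [ -16.    21.5   87.8   -0.2   70.8 -104.6]
stub 58 [ 567.9 -161.7   36.2] [ 595.6 -136.6   51.2] [ 569.3 -155.5  578.4 -145.   592.7 -138.9]
flange 47 [ 547.3 -182.2   13. ] [ 615.  -117.5   19. ] [ 554.7 -149.7  582.9 -131.1  611.  -122.9]
socket 179 [ 554.8 -153.9  136.2] [ 596.7 -127.9  163.8] [ 556.4 -150.   571.9 -134.7  593.1 -129.8]
head 178 [ 556.7 -181.9  200.2] [ 597.5 -119.   222. ] [ 557.7 -157.9  569.8 -123.2  594.1 -120.4]
[{"offset": [0.0001, 0.0008, 0.0206], "spin": 0.001}, {"offset": [0.0001, 0.0007, 0.0206], "spin": 0.001}, {"offset": [0.0001, 0.0008, 0.0205], "spin": 0.001}, {"offset": [0.0, 0.0007, 0.0206], "spin": 0.001}]
end [ 581. -153.  126.] 178.4
```

```bash
python3 - <<'E'
from h import *
np.set_printoptions(precision=1,suppress=True)
a,d=env.grab_frame("side"); C=cloud("side",d)
s=env.state();print(s['time_s'],s['ee_pos'],s['ee_rot'],s['force'])
def proj(p):
    m,e,r=cam("side"); q=r.T@(np.array(p,float)-e); return q[0]/q[2]*m["fx"]+m["cx"],q[1]/q[2]*m["fy"]+m["cy"]
x,y,z=s['ee_pos']; 
for p in([582,-153,54],[582,-153,40],[582,-153,20],[x,y,z-80],[x,y,z-60],[x,y,z+17],[x,y,z]): print(p,proj(p))
# rows: extents of object in columns by depth cut
for zz,c in((46,(582,-153)),(z-70,(x,y)),(z-50,(x,y)),(z+8,(x,y))):
    u,v=proj([*c,zz]); v=int(round(v)); 
    row=C[v]; ok=(np.hypot(row[:,0]-c[0],row[:,1]-c[1])<30)&(abs(row[:,2]-zz)<25)&(d[v]>0)
    cs=np.where(ok)[0]; print("row",v,"axis col pred",round(u,1),cs.min(),cs.max(),"mid",(cs.min()+cs.max())/2)
np.savez("pics/side2.npz",p=a,d=d)
cv2.imwrite("pics/g.png",cv2.resize(a[50:160,195:305],None,fx=5.4,fy=5.4,interpolation=cv2.INTER_CUBIC))
E
```

```text
15.35 [ 580.7 -154.5  208.2] [-180.    -0.1  178. ] [-1.2  0.3 -3.5]
[582, -153, 54] (np.float64(248.0826302975572), np.float64(126.0469360234796))
[582, -153, 40] (np.float64(248.19584313219454), np.float64(130.1744450875681))
[582, -153, 20] (np.float64(248.35341606758996), np.float64(135.9192329570971))
[np.float64(580.6546850100085), np.float64(-154.5048859538145), np.float64(128.24556771107262)] (np.float64(248.12461440978944), np.float64(102.29451248356156))
[np.float64(580.6546850100085), np.float64(-154.5048859538145), np.float64(148.24556771107262)] (np.float64(247.94905466093843), np.float64(95.47068257513865))
[np.float64(580.6546850100085), np.float64(-154.5048859538145), np.float64(225.24556771107262)] (np.float64(247.21448718880973), np.float64(66.91878774234142))
[np.float64(580.6546850100085), np.float64(-154.5048859538145), np.float64(208.24556771107262)] (np.float64(247.3852404791164), np.float64(73.55579546752925))
row 128 axis col pred 248.1 243 253 mid 248.0
row 99 axis col pred 248.0 240 257 mid 248.5
row 92 axis col pred 247.9 240 257 mid 248.5
row 70 axis col pred 247.3 243 257 mid 250.0
```

View pics/g.png

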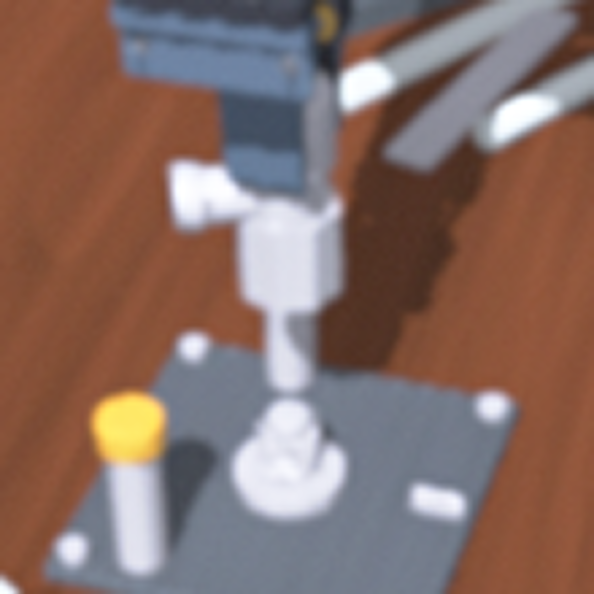

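The crop shows the elbow hanging upright above the stub: socket at (290,265), stub at (288,430), both on one line. The outlet is to the left at (185,195), and the mark is at (437,500). I lower it now.

Emit:
arm_command([
  {"offset": [0,0,0.025],"spin": 0},
  {"offset": [0,0,0.025],"spin": 0},
  {"offset": [0,0,0.018],"spin": 0},
  {"offset": [0,0,0.008],"spin": 0},
  {"offset": [0,0,0.004],"spin": 0},
])

```text
time_s: 15.98
ee_pos: [580.7, -152.4, 129.3]
ee_rot: [180.0, -0.1, 178.0]
force: [1.3, -0.1, -3.4]
gripper_width: 43.7
gripper_force: 40.0
```

Emit:
arm_command([
  {"offset": [0,0,0],"spin": 0},
  {"offset": [0,0,0.001],"spin": 0},
  {"offset": [0,0,0.001],"spin": 0},
])

```text
time_s: 16.35
ee_pos: [581.2, -152.9, 128.2]
ee_rot: [-180.0, 0.1, 178.1]
force: [-0.5, -0.0, -3.4]
gripper_width: 43.6
gripper_force: 40.0
```

Emit:
arm_command([
  {"offset": [0,0,0.0015],"spin": 0},
  {"offset": [0,0,0.0015],"spin": 0},
  {"offset": [0,0,0.001],"spin": 0},
  {"offset": [0,0,0.001],"spin": 0},
  {"offset": [0,0,0],"spin": 0},
])

```text
time_s: 16.98
ee_pos: [581.4, -153.0, 122.8]
ee_rot: [-180.0, 0.1, 178.1]
force: [2.1, -0.4, -3.8]
gripper_width: 43.3
gripper_force: 40.0
```

Emit:
arm_command([
  {"offset": [0,0,0.0007],"spin": 0},
  {"offset": [0,0,0.0007],"spin": 0},
  {"offset": [0,0,0],"spin": 0},
])

```text
time_s: 17.35
ee_pos: [581.3, -153.0, 121.4]
ee_rot: [-180.0, 0.1, 178.1]
force: [2.5, -1.4, -2.6]
gripper_width: 43.5
gripper_force: 40.0
```

Emit:
arm_command([
  {"offset": [0,0,0.0005],"spin": 0},
  {"offset": [0,0,0.0005],"spin": 0},
  {"offset": [0,0,0],"spin": 0},
])

```text
time_s: 17.73
ee_pos: [581.2, -153.0, 120.5]
ee_rot: [-180.0, 0.0, 178.1]
force: [3.1, -1.9, -1.5]
gripper_width: 43.3
gripper_force: 40.0
```

Emit:
arm_command([
  {"offset": [0,0,0.0004],"spin": 0.157},
  {"offset": [0,0,0.0004],"spin": 0.157},
  {"offset": [0,0,0.0004],"spin": 0.157},
  {"offset": [0,0,0.0004],"spin": 0.157},
  {"offset": [0,0,0.0004],"spin": 0.157},
])

```text
time_s: 18.35
ee_pos: [581.4, -152.6, 118.5]
ee_rot: [179.9, 0.0, 132.8]
force: [3.2, -0.8, -1.5]
gripper_width: 43.4
gripper_force: 40.0
```

Emit:
arm_command([
  {"offset": [-0.0003,0.0004,0.0004],"spin": 0.157},
  {"offset": [0,0,0.0004],"spin": 0.157},
  {"offset": [0,0,0.0004],"spin": 0.157},
  {"offset": [0,0,0.0004],"spin": 0.157},
  {"offset": [0,0,0.0004],"spin": 0.157},
])

```text
time_s: 18.98
ee_pos: [581.7, -152.5, 116.5]
ee_rot: [180.0, -0.0, 87.8]
force: [3.0, -0.9, -1.1]
gripper_width: 43.6
gripper_force: 40.0
```

Emit:
arm_command([
  {"offset": [0,0.0005,0.0004],"spin": 0.157},
  {"offset": [0,0,0.0004],"spin": 0.157},
  {"offset": [0,0,0.0004],"spin": 0.157},
  {"offset": [0,0,0.0004],"spin": 0.157},
  {"offset": [0,0,0.0004],"spin": 0.157},
])

```text
time_s: 19.6
ee_pos: [581.6, -152.4, 114.4]
ee_rot: [-179.9, 0.0, 42.8]
force: [1.8, 0.0, 0.3]
gripper_width: 43.6
gripper_force: 40.0
```

Emit:
arm_command([
  {"offset": [0,0,0.0004],"spin": 0.157},
  {"offset": [0,0,0.0004],"spin": 0.157},
  {"offset": [0,0,0.0004],"spin": 0.157},
  {"offset": [0,0,0.0004],"spin": 0.157},
  {"offset": [0,0,0],"spin": 0},
])

```text
time_s: 20.23
ee_pos: [581.3, -152.3, 112.8]
ee_rot: [-179.9, 0.1, 7.2]
force: [0.1, 0.4, -0.1]
gripper_width: 43.5
gripper_force: 40.0
```

```bash
python3 - <<'E'
from h import *
np.set_printoptions(precision=2,suppress=True)
s=env.state();print(s['time_s'],s['ee_pos'],s['ee_rot'],s['force'],s['torque'],s['qpos'])
a,d=env.grab_frame("side"); np.savez("pics/side3.npz",p=a,d=d); C=cloud("side",d)
print([ (o["score"],o["location"],ray_z("side",*o["location"],82)) for o in env.pinpoint("side","outlet")])
m=(np.hypot(C[...,0]-581,C[...,1]+153)<60)&(C[...,2]>60)&(C[...,2]<100)&(d>0)
q=C[m]; q=q[(q[:,0]<556)]; print(len(q), q.mean(0) if len(q) else 0)
cv2.imwrite("pics/h.png",cv2.resize(a[60:160,195:305],None,fx=5.4,fy=5.4,interpolation=cv2.INTER_CUBIC))
E
```

```text
20.225 [ 581.26 -152.32  112.76] [-179.94    0.08    7.24] [ 0.06  0.42 -0.05] [ 0.04 -0.12 -0.01] [-15.79  25.87  95.46   0.03  58.77  66.95]
[(0.96, [341.0, 138.5], array([ 340.96, -131.69,   82.  ])), (0.94, [261.0, 111.6], array([ 555.36, -185.38,   82.  ])), (0.91, [171.2, 218.5], array([643.12, 197.68,  82.  ])), (0.6, [259.8, 273.8], array([439.21, 270.99,  82.  ])), (0.28, [245.4, 131.4], array([572.89, -98.69,  82.  ]))]
98 [ 544.74 -165.58   89.25]
```

View pics/h.png

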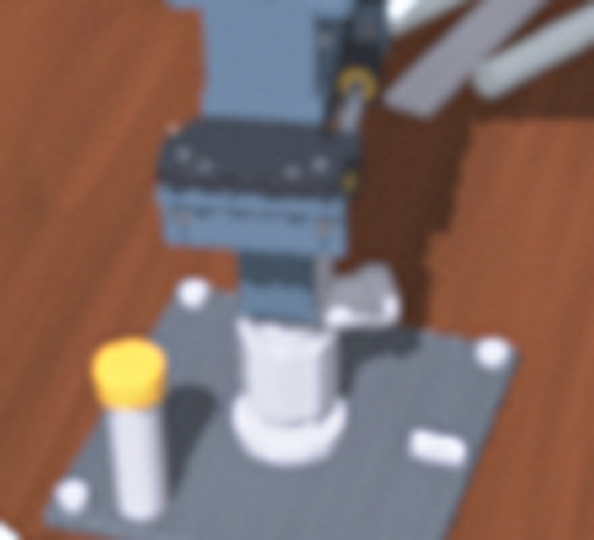

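The crop shows the elbow seated on the stub, with the outlet at (365,300) still about 34° short of the mark at (437,447). I turn the remainder.

Emit:
arm_command([
  {"offset": [0,0,0.0004],"spin": 0.147},
  {"offset": [0,0,0.0004],"spin": 0.147},
  {"offset": [0,0,0.0004],"spin": 0.147},
  {"offset": [0,0,0.0003],"spin": 0.145},
  {"offset": [0,0,0],"spin": 0},
])

```text
time_s: 20.95
ee_pos: [581.6, -152.2, 111.3]
ee_rot: [-180.0, 0.1, -26.3]
force: [0.2, 1.6, 0.9]
gripper_width: 43.4
gripper_force: 40.0
```

```bash
cat > m.py <<'E'
from h import *
np.set_printoptions(precision=2,suppress=True)
import sys
s=env.state();print(s['time_s'],s['ee_pos'],s['ee_rot'],s['force'],s['torque'])
for n in sys.argv[1:]:
    a,d=env.grab_frame(n); np.savez(f"pics/{n}4.npz",p=a,d=d); C=cloud(n,d)
    m=(np.hypot(C[...,0]-581,C[...,1]+153)<60)&(C[...,2]>74)&(C[...,2]<100)&(d>0)
    q=C[m]; q=q[(q[:,0]<554)]
    if len(q): print(n,"outlet pts",len(q),q.mean(0),"y",(q[:,1].min()+q[:,1].max())/2,"minx",q[:,0].min())
    m=(np.hypot(C[...,0]-581,C[...,1]+153)<40)&(C[...,2]>122)&(C[...,2]<136)&(d>0)
    if m.sum(): print("head",m.sum(),C[m].mean(0),cv2.minEnclosingCircle(C[m][:,:2].astype(np.float32)))
    m=(abs(C[...,0]-505)<20)&(abs(C[...,1]+149)<12)&(C[...,2]>16)&(C[...,2]<30)&(d>0)
    if m.sum(): print("mark",m.sum(),C[m].mean(0))
    print([ (o["score"],o["location"],ray_z(n,*o["location"],81)) for o in env.pinpoint(n,"outlet")[:4]])
E
python3 m.py side top
```

```text
20.95 [ 581.58 -152.22  111.28] [-179.96    0.07  -26.26] [0.18 1.59 0.91] [0.5  0.04 0.03]
side outlet pts 104 [ 540.23 -144.99   87.9 ] y -149.87361122791026 minx 530.3245466926037
head 196 [ 574.73 -147.48  128.79] ((580.90869140625, -150.70892333984375), 35.81727600097656)
mark 29 [ 504.49 -148.11   20.89]
[(0.93, [341.9, 139.1], array([ 338.57, -131.23,   81.  ])), (0.79, [263.8, 272.9], array([432.84, 266.87,  81.  ])), (0.74, [172.3, 219.6], array([640.33, 199.02,  81.  ])), (0.7, [261.8, 122.0], array([ 542.94, -145.64,   81.  ]))]
top outlet pts 81 [ 542.71 -145.98   90.51] y -146.40774723442922 minx 532.1424905821883
head 22 [ 572.29 -142.42  127.13] ((570.3790283203125, -143.319091796875), 11.993680000305176)
mark 20 [ 504.88 -148.11   21.78]
[(0.84, [164.6, 210.7], array([451.97, 256.65,  81.  ])), (0.72, [342.1, 256.0], array([ 338.52, -152.79,   81.  ])), (0.68, [195.0, 128.5], array([643.61, 183.06,  81.  ])), (0.45, [337.6, 173.3], array([ 530.22, -148.73,   81.  ]))]
```

Emit:
arm_command([
  {"offset": [0,0,0],"spin": 0},
  {"offset": [0,0,0],"spin": 0},
  {"offset": [0,0,-0.005],"spin": 0},
  {"offset": [0,0,-0.04],"spin": 0},
  {"offset": [0,0,-0.06],"spin": 0},
], jaw=0.07)

```text
time_s: 21.78
ee_pos: [580.9, -152.7, 215.9]
ee_rot: [179.9, 0.2, -26.4]
force: [1.1, -0.3, -0.1]
gripper_width: 69.8
gripper_force: 0.0
```

Emit:
arm_command([
  {"offset": [0.0,0.05,0],"spin": 0},
  {"offset": [0,0.06,0],"spin": 0},
  {"offset": [0,0.06,0],"spin": 0},
  {"offset": [0,0.05,0],"spin": 0},
  {"offset": [0,0,0],"spin": 0},
])

```text
time_s: 22.4
ee_pos: [482.4, -352.8, 216.5]
ee_rot: [179.9, -0.0, -26.7]
force: [-0.1, -0.2, 0.7]
gripper_width: 70.3
gripper_force: 0.0
```

```bash
python3 m.py side top; python3 -c "
from h import *
a=np.load('pics/top4.npz')['p'];b=np.load('pics/side4.npz')['p']
cv2.imwrite('pics/i.png',np.hstack([cv2.resize(a[110:210,285:385],(400,400),interpolation=2),cv2.resize(b[70:170,200:300],(400,400),interpolation=2)]))"
```

```text
22.4 [ 482.37 -352.84  216.54] [179.94  -0.03 -26.69] [-0.12 -0.18  0.71] [ 0.11  0.02 -0.03]
side outlet pts 108 [ 539.13 -143.74   85.93] y -147.38935574201258 minx 526.3478739781724
head 181 [ 573.45 -149.36  128.44] ((573.5195922851562, -152.5833282470703), 22.705387115478516)
mark 30 [ 503.78 -148.72   20.26]
[(0.9, [342.9, 141.9], array([ 335.1 , -121.68,   81.  ])), (0.76, [172.2, 217.9], array([642.24, 195.12,  81.  ])), (0.61, [264.1, 120.3], array([ 538.95, -153.74,   81.  ]))]
top outlet pts 131 [ 540.47 -148.22   87.1 ] y -148.74868443238788 minx 527.649676390203
head 310 [ 574.2  -152.47  127.74] ((574.4061889648438, -152.6654052734375), 21.710115432739258)
mark 20 [ 504.89 -148.19   21.39]
[(0.92, [165.2, 213.3], array([445.89, 255.31,  81.  ])), (0.83, [337.7, 175.3], array([ 525.54, -148.81,   81.  ])), (0.83, [339.7, 252.4], array([ 346.89, -147.53,   81.  ])), (0.82, [194.3, 129.6], array([641.03, 184.75,  81.  ]))]
```

View pics/i.png

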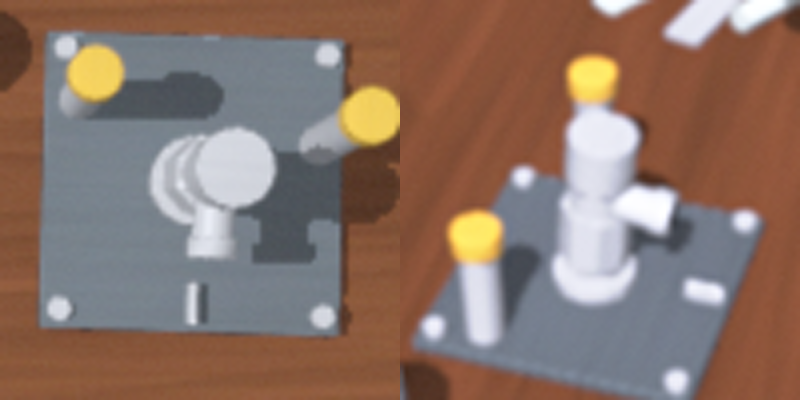

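```bash
python3 - <<'E'
from h import *
np.set_printoptions(precision=1,suppress=True)
d=np.load("pics/top4.npz")["d"]; C=cloud("top",d).reshape(-1,3)
q=C[(np.hypot(C[:,0]-581,C[:,1]+153)<65)&(C[:,2]>66)&(C[:,2]<102)&(C[:,0]<552)]
M=[]
for x in np.arange(528,552,3):
    s=q[abs(q[:,0]-x)<1.6]
    if len(s)>4: t=s[s[:,2]>s[:,2].max()-6]; print(x,len(s),s[:,1].min(),s[:,1].max(),(s[:,1].min()+s[:,1].max())/2,"zmax",s[:,2].max(),"ytop",t[:,1].mean())
h=C[(np.hypot(C[:,0]-575,C[:,1]+153)<24)&(C[:,2]>118)]
print(np.linalg.lstsq(np.c_[h[:,:2]-h[:,:2].mean(0),np.ones(len(h))],h[:,2],rcond=None)[0],h.mean(0))
E
```

```text
528 10 -160.46703763948372 -141.03438144202133 -150.75070954075252 zmax 91.66925497951343 ytop -149.1849986077279
531 17 -160.60070970872846 -135.70236779439864 -148.15153875156355 zmax 90.71979158802424 ytop -148.66844285011666
534 22 -160.48051772288395 -136.16799430553613 -148.32425601421005 zmax 92.20425932392095 ytop -148.05038701658168
537 13 -160.21366854214608 -135.97052865085084 -148.09209859649846 zmax 92.56104649332315 ytop -150.11006445854161
540 11 -158.30930754303427 -136.47381502529876 -147.39156128416653 zmax 92.78184887255577 ytop -146.79421383217817
543 18 -161.3741913980293 -138.75665343813918 -150.06542241808424 zmax 92.78184887255577 ytop -150.0156214266388
546 15 -161.7950010703771 -138.88219859911212 -150.33859983474463 zmax 93.23901896520078 ytop -151.64559507092136
549 12 -161.59773831816983 -138.78957508520892 -150.19365670168938 zmax 91.5417379038804 ytop -151.96664350996875
[  0.1  -0.  127.6] [ 574.1 -152.2  127.6]
```

The left view shows the outlet at (211,245) in line with the rib at (193,303). The right view shows the elbow on the stub, leaning slightly in the thread play. Depth data puts the outlet within about 2° of the mark and the gap at about 11–12 mm. I'm handing it in.

```bash
python3 -c "
from h import *
print(env.job_done())"
```

```text
the job is handed in; nothing more can be done
None
```

I stood the steel elbow upright and let go, regripped it, screwed it clockwise onto the stub and released it at a gap of about 11–12 mm, outlet within about 2° of the mark; it leans about 5° in the thread play, I did not test that the thread holds, and the job was handed in with no verdict shown.

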